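Clear the filter cell's sealing face and hold its cover over the screw holes

TASK

Put the two broken lumps of old sealing compound that lie on the filter cell's sealing face into the white waste tray. Then take the cover plate by its port block and hold it level over the cell, about a centimetre clear of the face, with its four holes right over the cell's four threaded holes (the pattern fits one way round), so that a colleague can start the screws: finish still holding it there, and leave the other things on the bench where they are.

Things in the scene. Friction and masses are not known exactly. Their poses are not given: they have to be found in the camera images.
- cell: filter cell body, fixed: black block with a steel flange 80 (own x) x 112 (own y) mm on top; its flat sealing face is 45 mm above the worktop, with a black seal ring and four 8 mm threaded holes; a white nozzle, 19 mm beyond the flange, 17 mm up, at each short end. Origin: centre of underside, z up. The hole pair at +x is 90 mm apart, at -x 60 mm: the cover fits one way round.
- cover: aluminium cover, 0.3 kg, right side up: plate 80 (own x) x 112 (own y) x 8 mm, four 10 mm holes in the cell's pattern; in its middle a port block 30 (x) x 26 (y) x 36 mm to grip across y (top 44 mm up); a nozzle sticks 21 mm out of its +x face, 32 mm up, towards the wide hole pair. Origin: centre of underside, z up. It fits with origin over cell's, axes alike; yaws differ up to 1.3 rad at first.
- lump_1: larger broken lump of hard tan sealing compound, about 20 (own x) x 30 (own y) x 18 mm high, 15 g, lying on the cell's sealing face. Origin: middle of its flat underside; grip it across own x.
- lump_2: smaller broken lump of the same, about 17 (own x) x 25 (own y) x 16 mm high, 12 g, on the sealing face, in the other half along the cell's y. Origin: middle of its flat underside; grip it across own x.
- tray: open white waste tray, loose, 0.4 kg, 98 (own x) x 124 (own y) mm over the rim, 40 mm high, walls and floor 3 mm. Origin: centre of the underside.
- cell_hole0 (a point): mouth centre of the cell's threaded hole 0 (wide pair, at own x 30, y 45 mm), on the sealing face
- cover_hole0 (a point): centre of the cover's hole 0 (wide pair, at own x 30, y 45 mm) at the plate's underside; belongs over cell hole 0
- cell_hole1 (a point): mouth centre of the cell's threaded hole 1 (wide pair, at own x 30, y -45 mm), on the sealing face
- cover_hole1 (a point): centre of the cover's hole 1 (wide pair, at own x 30, y -45 mm) at the plate's underside; belongs over cell hole 1
- cell_hole2 (a point): mouth centre of the cell's threaded hole 2 (narrow pair, at own x -30, y 30 mm), on the sealing face
- cover_hole2 (a point): centre of the cover's hole 2 (narrow pair, at own x -30, y 30 mm) at the plate's underside; belongs over cell hole 2
- cell_hole3 (a point): mouth centre of the cell's threaded hole 3 (narrow pair, at own x -30, y -30 mm), on the sealing face
- cover_hole3 (a point): centre of the cover's hole 3 (narrow pair, at own x -30, y -30 mm) at the plate's underside; belongs over cell hole 3
- screw_dish: bystander: small shallow dish (60 mm, 12 mm high) holding four screws; origin centre of underside
- marker_3: bystander: marker pen with a red cap, 128 x 13 mm, lying along own y; origin middle of underside
- tweezers: bystander: steel tweezers, 116 x 16 x 9 mm, lying along own y; origin middle of underside
- filter_cap_2: bystander: white ribbed screw cap, 50 mm wide, 44 mm high; origin centre of underside
- sample_bottle_1: bystander: white sample bottle with a blue cap, 49 mm wide, 98 mm high; origin centre of underside
- sample_bottle_2: bystander: white sample bottle with a white cap, 49 mm wide, 98 mm high; origin centre of underside
- beaker: bystander: small glass beaker, 59 mm wide, 71 mm high; origin centre of underside
- dropper_bottle_1: bystander: amber dropper bottle, 33 mm wide, 94 mm high; origin centre of underside

How it is judged:
By the outcome, as a careful person would: the job done as asked, in the order asked, and still so for the second after the job is handed in, while the arm keeps its last pose, push and grip.
It also fails if it takes over 67 s, if anything falls off the work surface, if the arm or the gripper's body presses on something with over 40 N, if the wrist force passes 120 N, or if a joint passes its speed limit or range.

ROBOT

A 6-joint arm with a two-finger parallel gripper is mounted at the origin on a cart in front of the work surface, level with it; the furniture and walls round the work are solid. World frame = base frame: x ahead of the robot, y to its left, z up, the work surface at z = 0. Lengths are in m, angles in degrees, forces in N, time in s.
With the tool pointing down it reaches from about 0.325 to 0.85 m from the base axis. Payload 15.5 kg.
Tool frame: the origin (TCP) lies at the very end of the fingers, on their centre line; the grasp point (between the pads) lies arm.grip_depth behind it (arm.grip_depth is the distance from the TCP to the grasp point, in m); z points along the fingers, y is the line along which they close (so a half turn about z gives the same grasp; the last joint's range is limited). The gripper opens to 91 mm and grips with 3 to 60 N. Pads are 32 mm wide; open, the fingers measure 118 mm over their backs; the gripper's body (76 mm by 178 mm) begins 60 mm behind the grasp point.
Start: joints at [-5.472, 28.281, 77.091, -0, 74.628, -5.472], TCP at [0.625, 0, 0.214] pointing down, gripper open.
Joint ranges: [-166.48, 166.48], [-47.26, 123.95], [12.59, 153.08], [-70.14, 250.14], [6.76, 159.57], [-176.63, 176.63]. Speed limits (degrees/s): [108.29, 108.29, 147.25, 172.46, 172.46, 172.46].

INTERFACE

Orientations are given as a 3x3 rotation matrix whose columns are the frame's x, y, z axes.
In Python, from rig import arm gives the robot as it stands. Calls block until the motion is done:
- arm.move_to(position, orientation): joint-space move of the TCP to a pose.
- arm.move_l(position, orientation=None, feed=0.15): straight line of the TCP; orientation=None keeps the orientation; feed is the mean speed in m/s.
- arm.move_joints(angles): joint-space move.
- arm.grip(opening): finger opening in m; the grip force is fixed at half the most; returns when the fingers have stopped.
- arm.sleep(seconds).
- arm.solve_ik(position, orientation): joint angles nearest the present ones, or None.
- arm.snapshot(name): name is "scene" or "side" or "wrist"; returns the picture (384x512x3 uint8, red, green, blue); there is no depth.
- arm.get_calibration(name): a dict with "intrinsics" (3x3 intrinsics, pixels), "k1" (the pictures are not rectified: a ray, as slopes to the right and down, at radius r is drawn at 1 + k1 r^2 times it, then the intrinsics apply), "cam_to_world" (4x4, takes a point from camera to world coordinates). Camera axes: x right, y down, z forward; pixel columns grow to the right and rows downward; lengths in m; the calibration is good to about 2 mm. A picture is of the moment at which its call begins: read the wrist's pose just before it. get_calibration takes no time and is no camera call; for the wrist camera it gives the pose at the moment of the call.
A pose or a line that the arm cannot do raises arm.Unreachable and nothing moves.
- arm.sign_off(): hands the job in; it is judged then, once.
Readings, each from a call of its own:
- arm.current_t(): time.
- arm.current_joint_positions(): joint angles.
- arm.current_dq(): joint speeds.
- arm.current_tau(): joint torques, N m.
- arm.current_ee_pos(): TCP position.
- arm.current_tool_rot(): TCP orientation.
- arm.current_force(): force on the tool from outside, world axes, zero at the start.
- arm.current_torque(): the same for the moment, N m.
- arm.current_width(): finger opening in m.
- arm.current_grasp_force(): force on a finger pad.
Only numpy, scipy, OpenCV 4.12 (cv2) and the standard library are available. Lean on these libraries where they do the work, as an engineer would, in place of code of your own. Each camera call takes 0.05 s, during which the arm holds its last target. There are 200 camera calls.

## Working session

There is one attempt and no reset: what is moved stays moved. The work goes in short steps, each a Python script; the robot and the scene stay as the last script left them, time stands still between calls to the robot, and variables do not carry over. Pictures are saved under pics/ and viewed, at most 10 in all, crops included, and the job is handed in when it is done.

```bash
mkdir -p pics; ls
cat > h.py <<'E'
import numpy as np, cv2
from rig import arm
def snap(n,f):
    c=arm.get_calibration(n); im=arm.snapshot(n)
    cv2.imwrite(f'pics/{f}.png',im[:,:,::-1]); np.save(f'pics/{f}.npy',c,allow_pickle=True); return im,c
def load(f): return np.load(f'pics/{f}.npy',allow_pickle=True).item()
def ray(c,px):
    K=np.array(c['intrinsics']);k1=c['k1'];T=np.array(c['cam_to_world'])
    d=np.array([(px[0]-K[0,2])/K[0,0],(px[1]-K[1,2])/K[1,1]]);u=d.copy()
    for _ in range(20): u=d/(1+k1*(u@u))
    return T[:3,3],T[:3,:3]@np.array([u[0],u[1],1])
def at_z(c,px,z):
    o,d=ray(c,px); return o+d*(z-o[2])/d[2]
def proj(c,P):
    K=np.array(c['intrinsics']);T=np.array(c['cam_to_world'])
    p=T[:3,:3].T@(np.array(P,float)-T[:3,3]);u=p[:2]/p[2];u=u*(1+c['k1']*(u@u))
    return np.array([K[0,0]*u[0]+K[0,2],K[1,1]*u[1]+K[1,2]])
def down(a):
    # tool y axis at angle a(deg) in world xy, z down
    a=np.radians(a);y=np.array([np.cos(a),np.sin(a),0]);z=np.array([0,0,-1.]);return np.column_stack([np.cross(y,z),y,z])
E
python3 - <<'E'
from h import *
for n in ['scene','side','wrist']:
    im,c=snap(n,n+'0'); print(n,np.array(c['intrinsics']).round(1).tolist(),c['k1'],np.array(c['cam_to_world']).round(3).tolist())
print(arm.grip_depth,arm.current_t(),arm.current_tool_rot())
a=cv2.imread('pics/scene0.png');cv2.imwrite('pics/v1.png',cv2.resize(a,(800,600),interpolation=cv2.INTER_CUBIC))
a=cv2.imread('pics/wrist0.png');cv2.imwrite('pics/v2.png',cv2.resize(a,(800,600),interpolation=cv2.INTER_CUBIC))
E
```

```text
pics
scene [[446.9, 0.0, 252.0], [0.0, 446.9, 202.0], [0.0, 0.0, 1.0]] -0.09202030580860404 [[-0.823, -0.4, 0.403, -0.012], [-0.567, 0.556, -0.608, 0.741], [0.019, -0.729, -0.684, 1.016], [0.0, 0.0, 0.0, 1.0]]
side [[405.0, 0.0, 257.0], [0.0, 405.0, 193.9], [0.0, 0.0, 1.0]] -0.03607151405527801 [[0.902, -0.282, 0.326, 0.195], [-0.431, -0.607, 0.668, -0.799], [0.009, -0.743, -0.669, 0.769], [0.0, 0.0, 0.0, 1.0]]
wrist [[301.7, 0.0, 254.9], [0.0, 301.7, 192.8], [0.0, 0.0, 1.0]] -0.01613387163108151 [[1.0, -0.0, -0.003, 0.624], [-0.001, -0.955, -0.298, 0.085], [-0.003, 0.298, -0.955, 0.384], [0.0, 0.0, 0.0, 1.0]]
0.0188 0.15 [[ 2.72918991e-05  9.99999584e-01 -9.12060911e-04]
 [ 9.99999997e-01 -2.72207713e-05  7.79981466e-05]
 [ 7.79732871e-05 -9.12063036e-04 -9.99999581e-01]]
```

View pics/v1.png

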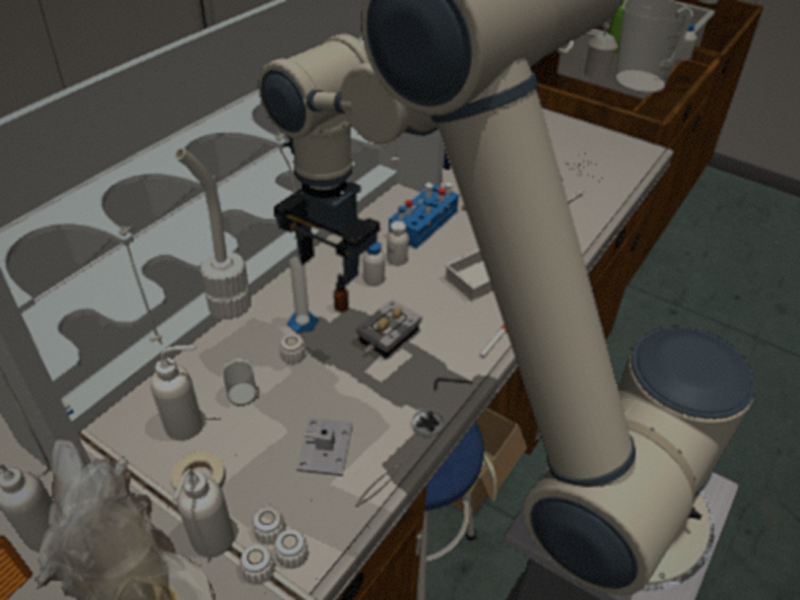

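View pics/v2.png

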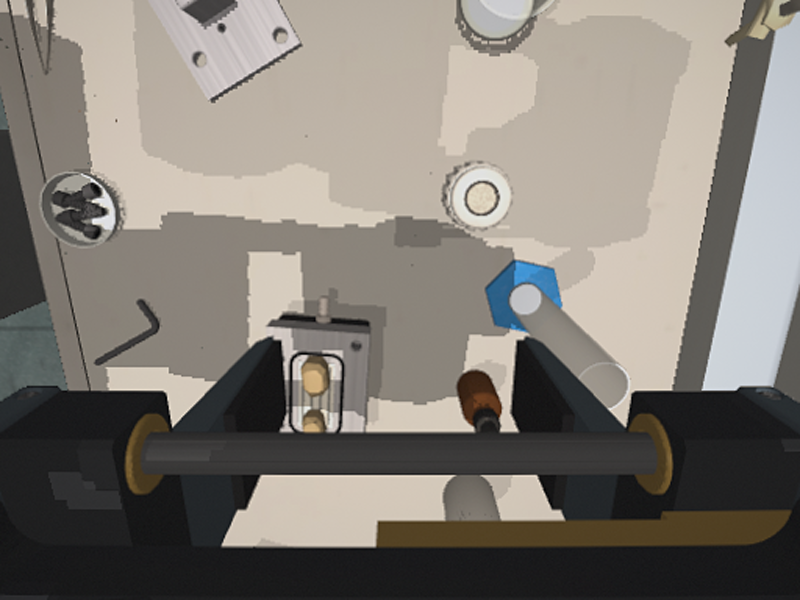

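The wrist picture shows the cell (lumps near px (315,376) and (315,420) of 800) and the cover at upper left (~(225,20)). The scene picture shows the tray around (480,270) and the cover at (325,445). I need rough positions first, then overhead views.

Run:
```python
from h import *
c=load('scene0')
for n,p,z in [('cover',(325,445),.01),('cell',(390,325),.045),('traynear',(475,298),.04),('trayleft',(447,272),.04),('traytop',(478,250),.04),('dish',(428,422),.01),('tweez',(380,488),0),('redcap',(505,327),.01),('penend',(483,353),.01),('amber',(341,300),.02),('bottle1',(373,262),.06),('blue base',(303,320),.0)]:
    print(n,at_z(c,np.array(p)*.64,z).round(3))
w=load('wrist0')
for n,p,z in [('coverA',(212,100),.008),('coverB',(301,46),.008),('hole',(200,59),.008),('hole',(281,36),.008),('hexbase',(525,295),0.01),('cyltop',(605,385),.1)]:
    print(n,at_z(w,np.array(p)*.64,z).round(3))
a=cv2.imread('pics/side0.png');cv2.imwrite('pics/v3.png',cv2.resize(a,(800,600),interpolation=cv2.INTER_CUBIC))
```

```text
cover [0.49  0.193 0.01 ]
cell [ 0.55  -0.094  0.045]
traynear [ 0.454 -0.27   0.04 ]
trayleft [ 0.547 -0.308  0.04 ]
traytop [ 0.53  -0.418  0.04 ]
dish [0.369 0.044 0.01 ]
tweez [0.364 0.203 0.   ]
redcap [ 0.372 -0.258  0.01 ]
penend [ 0.373 -0.166  0.01 ]
amber [ 0.693 -0.117  0.02 ]
bottle1 [ 0.684 -0.221  0.06 ]
blue base [ 0.734 -0.038  0.   ]
coverA [0.485 0.124 0.008]
coverB [0.553 0.16  0.008]
hole [0.479 0.152 0.008]
hole [0.539 0.166 0.008]
hexbase [ 0.728 -0.027  0.01 ]
cyltop [ 0.762 -0.063  0.1  ]
```

View pics/v3.png

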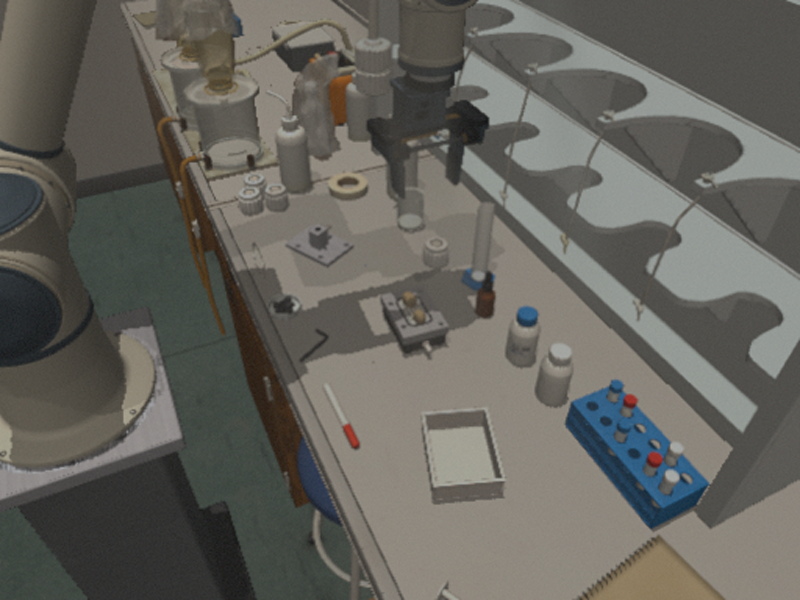

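The side view shows the tray clearly, with rim corners at about (422,411), (488,408), (502,490) and (436,495). Next I move the wrist camera over the cell and then the cover.

Run:
```python
from h import *
arm.move_to([0.51,0.10,0.25],down(0)); snap('wrist','w_cover')
arm.move_to([0.55,-0.19,0.22],down(0)); snap('wrist','w_cell')
c=load('side0')
for p in [(422,411),(488,408),(502,490),(436,495)]: print(at_z(c,np.array(p)*.64,.04).round(4))
print(arm.current_t())
for f in ['w_cover','w_cell']:
    a=cv2.imread(f'pics/{f}.png');cv2.imwrite(f'pics/{f}_v.png',cv2.resize(a,(800,600),interpolation=cv2.INTER_CUBIC))
```

```text
[ 0.4759 -0.2939  0.04  ]
[ 0.5655 -0.3299  0.04  ]
[ 0.5116 -0.454   0.04  ]
[ 0.4304 -0.4236  0.04  ]
2.0583
```

View pics/w_cover_v.png

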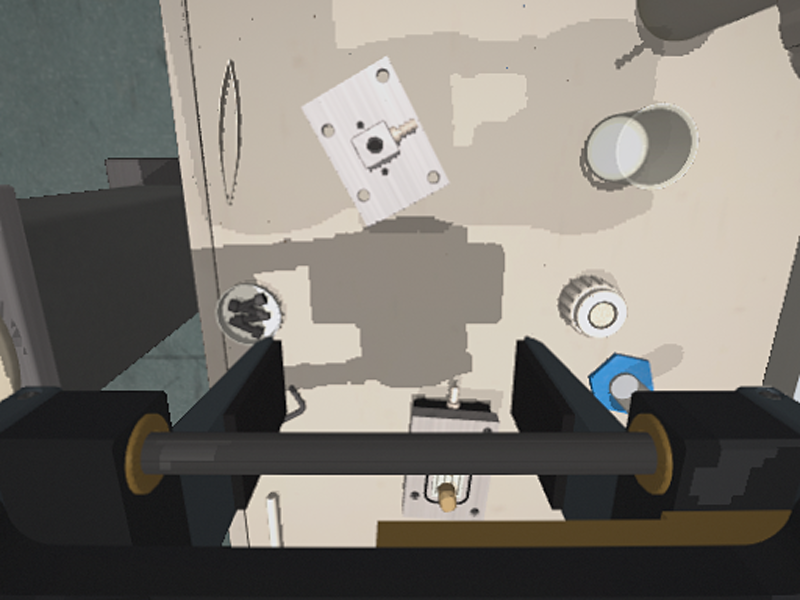

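View pics/w_cell_v.png

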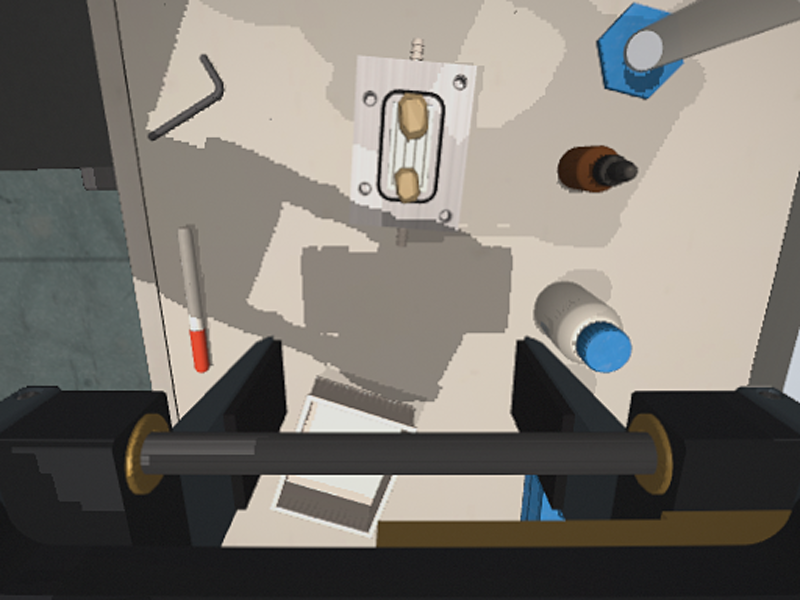

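Cell holes 0–3 are at about (460,82), (445,216), (370,98) and (364,188), so it has a small yaw. The lumps are at (412,116) and (408,184). Cover holes 0–3 are at about (383,75), (433,177), (328,130) and (363,195). I'll fit these and zoom in.

```bash
cat >> h.py <<'E'
H=np.array([[30,45],[30,-45],[-30,30],[-30,-30]])/1000
def fit(W):
    W=np.array(W)[:,:2];a=H-H.mean(0);b=W-W.mean(0)
    th=np.arctan2((a[:,0]*b[:,1]-a[:,1]*b[:,0]).sum(),(a*b).sum())
    R=np.array([[np.cos(th),-np.sin(th)],[np.sin(th),np.cos(th)]])
    t=W.mean(0)-R@H.mean(0);return t,np.degrees(th),(W-(H@R.T+t))
E
python3 - <<'E'
from h import *
def pr(f,px,z):
    c=load(f);W=[at_z(c,(np.array(p)+.5)*.64-.5,z) for p in px];t,a,r=fit(W);print(f,t.round(4),a.round(2),(r*1000).round(1).tolist())
pr('w_cell',[(460,82),(445,216),(370,98),(364,188)],.045)
pr('w_cover',[(383,75),(433,177),(328,130),(363,195)],.008)
c=load('w_cell')
a=cv2.imread('pics/w_cell.png')[25:155,215:315];L=cv2.resize(a,None,fx=4.5,fy=4.5,interpolation=cv2.INTER_CUBIC)
b=cv2.imread('pics/w_cover.png')[30:150,185:295];R=cv2.resize(b,None,fx=3,fy=3,interpolation=cv2.INTER_CUBIC)
o=np.zeros((585,785,3),np.uint8);o[:585,:450]=L;o[:360,455:785]=R;cv2.imwrite('pics/z1.png',o)
E
```

```text
w_cell [ 0.5564 -0.0997] -4.88 [[-0.1, 0.0], [-0.1, 0.1], [0.2, -0.1], [-0.1, -0.0]]
w_cover [0.4904 0.1925] 27.9 [[0.1, -0.0], [-0.3, 0.2], [0.2, -0.3], [-0.0, 0.1]]
```

View pics/z1.png

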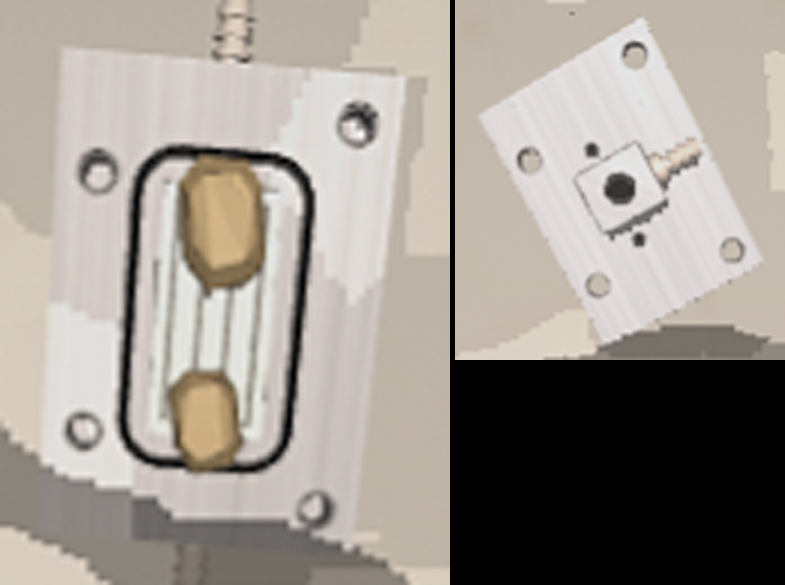

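The hole fits agree to 0.3 mm. Next I segment the lumps, pick both, and place them in the tray.

Run:
```python
from h import *
c=load('w_cell');im=cv2.imread('pics/w_cell.png');hsv=cv2.cvtColor(im,cv2.COLOR_BGR2HSV)
m=((hsv[...,1]>75)&(hsv[...,0]>10)&(hsv[...,0]<28)).astype(np.uint8)
m[:55]=0;m[132:]=0;m[:,:245]=0;m[:,285:]=0
cs=sorted(cv2.findContours(m,cv2.RETR_EXTERNAL,cv2.CHAIN_APPROX_NONE)[0],key=cv2.contourArea)[-2:]
L=[]
for k in cs:
    W=np.array([at_z(c,p[0],.053)[:2] for p in k]);r=cv2.minAreaRect((W*1000).astype(np.float32))
    f=np.zeros_like(m);cv2.drawContours(f,[k],-1,1,-1);mo=cv2.moments(f)
    g=at_z(c,(mo['m10']/mo['m00'],mo['m01']/mo['m00']),.053);ang=.5*np.degrees(np.arctan2(2*mo['mu11'],mo['mu20']-mo['mu02']))
    print(r,g.round(4),'img axis',ang)
R=arm.solve_ik
T=np.array([.496,-.375])
for n,p,a in [('tray',[*T,.012],71),('tray-',[*T,.012],-109),('cov',[.4904,.1925,.012],117.9),('cov-',[.4904,.1925,.012],-62.1),('fin',[.5564,-.0997,.067],85.1),('fin-',[.5564,-.0997,.067],-94.9)]:
    q=R(p,down(a));print(n,None if q is None else np.round(q,1))
```

```text
((554.7539672851562, -124.60169219970703), (15.46095085144043, 22.672882080078125), 6.382779598236084) [ 0.5545 -0.1244  0.053 ] img axis 82.41332688297915
((558.1992797851562, -79.01979064941406), (18.84564781188965, 28.571491241455078), 0.9392043352127075) [ 0.5581 -0.079   0.053 ] img axis 84.73128479983524
tray [ -42.6   41.9   87.8   -0.    50.3 -113.6]
tray- [-42.6  41.9  87.8  -0.   50.3  66.4]
cov [  14.9   37.2  101.9   -0.    41.  -103. ]
cov- [ 14.9  37.2 101.9  -0.   41.   77. ]
fin [ -16.2   34.1   94.4   -0.    51.6 -101.3]
fin- [-16.2  34.1  94.4  -0.   51.6  78.7]
```

```bash
cat > lumps.py <<'E'
from h import *
def place(p,a,off):
    p=np.array(p);D=down(a)
    arm.grip(.045)
    arm.move_to([*p,.12],D); arm.move_l([*p,.0475],D,feed=.12)
    arm.grip(0); print('w',arm.current_width(),'F',arm.current_grasp_force(),arm.current_force().round(1) if hasattr(arm.current_force(),'round') else arm.current_force())
    arm.move_l([*p,.13],D,feed=.2); print('lifted w',arm.current_width())
    t=np.array([.496,-.375])+off*np.array([.946,-.326]);E=down(-109)
    arm.move_to([*t,.13],E); arm.move_l([*t,.013],E,feed=.15)
    arm.grip(.04); arm.move_l([*t,.13],E,feed=.25); print('t',arm.current_t())
place([.5581,-.079],2,-.02)
place([.5546,-.1245],6.5,.02)
arm.move_to([0.55,-0.19,0.22],down(0)); snap('wrist','w2');snap('side','s2')
E
python3 lumps.py
python3 - <<'E'
import cv2,numpy as np
a=cv2.imread('pics/s2.png')[180:380,200:400];b=cv2.imread('pics/w2.png')[20:350,150:350]
o=np.zeros((594,800,3),np.uint8);o[:400,:400]=cv2.resize(a,(400,400));o[:,420:780]=cv2.resize(b,(360,594));cv2.imwrite('pics/z2.png',o)
E
```

```text
w 0.018951280517482065 F 30.001209771138306 [-1.5 -0.3  7.2]
lifted w 0.019367703704428755
t 8.775
w 0.016026429337173076 F 30.000987097173493 [0.2 0.3 4.6]
lifted w 0.01583561868713576
t 16.0333
```

View pics/z2.png

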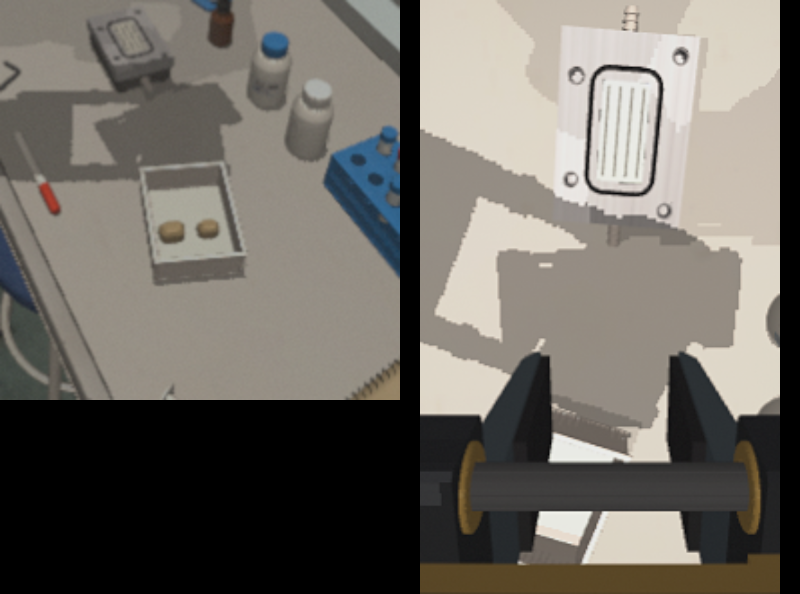

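Both lumps are in the tray and the face is clear. Now I view the cover and the cell from identical relative poses, so that camera calibration error cancels.

Run:
```python
from h import *
o=np.zeros((600,800,3),np.uint8)
for i,(f,p,yaw,z) in enumerate([('r_cell',[.5564,-.0997],-4.88,.045),('r_cover',[.4904,.1925],27.9,.008)]):
    y=np.radians(yaw);R=np.array([[np.cos(y),-np.sin(y)],[np.sin(y),np.cos(y)]])
    t=p+R@[-.1,0]
    arm.move_to([*t,z+.19],down(yaw-90));arm.sleep(.3);im,c=snap('wrist',f)
    P=np.array([proj(c,[*(p+R@h),z]) for h in H]);print(f,P.round(1).tolist(),arm.current_t())
    ctr=P.mean(0).round().astype(int);x0,y0=ctr-[62,50];x0,y0=max(x0,0),max(y0,0)
    for j,q in enumerate(P):
        u,v=q.round().astype(int);k=cv2.resize(im[v-9:v+10,u-9:u+10,::-1],(190,190),interpolation=cv2.INTER_NEAREST)
        print(j,'origin',u-9,v-9);o[i*300:i*300+190,j*200:j*200+190]=k
cv2.imwrite('pics/z3.png',o[:500])
```

```text
r_cell [[213.6, 54.8], [295.5, 54.7], [228.7, 111.0], [280.6, 111.0]] 19.5833
0 origin 205 46
1 origin 286 46
2 origin 220 102
3 origin 272 102
r_cover [[213.6, 55.0], [295.4, 54.7], [228.7, 111.2], [280.6, 111.1]] 20.9
0 origin 205 46
1 origin 286 46
2 origin 220 102
3 origin 272 102
```

View pics/z3.png

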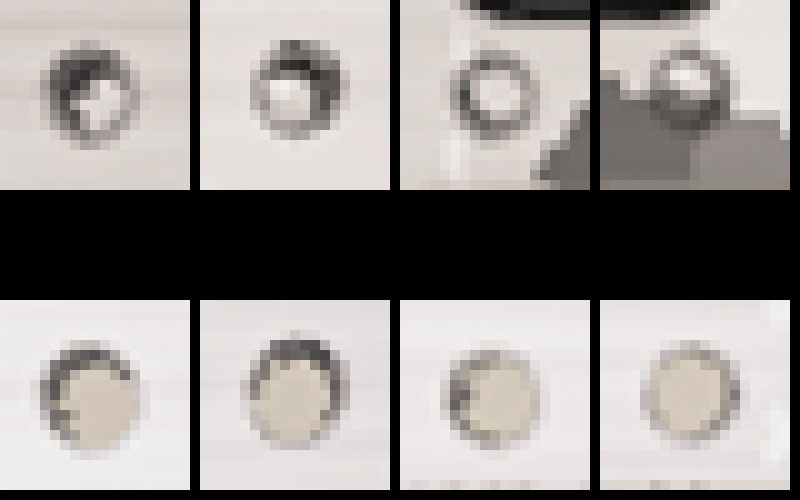

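The rim centres match the predictions to about 0.2 px for both cell and cover, so I grip the cover, lift it, and check it in hand.

Run:
```python
from h import *
p=[.4904,.1925];D=down(27.9-90)
arm.grip(.055)
arm.move_to([*p,.10],D);arm.move_l([*p,.013],D,feed=.1);print(arm.current_ee_pos())
snap('wrist','g0')
arm.grip(0);arm.sleep(.3);print('w',arm.current_width(),arm.current_force())
snap('wrist','g1')
arm.move_l([*p,.15],D,feed=.12);print('w',arm.current_width(),arm.current_force())
q=[.5564,-.0997];E=down(-4.88-90)
arm.move_to([*q,.15],E);arm.move_l([*q,.085],E,feed=.08);arm.sleep(.5)
print(arm.current_ee_pos(),arm.current_tool_rot(),arm.current_width(),arm.current_t())
y=np.radians(-4.88);R=np.array([[np.cos(y),-np.sin(y)],[np.sin(y),np.cos(y)]])
ims=[]
for n in ['wrist','side','scene']:
    im,c=snap(n,'f_'+n);zt=arm.current_ee_pos()[2]-.013
    for zz,l in [(zt+.008,'cov'),(.045,'cell')]:
        print(n,l,[proj(c,[*(q+R@h),zz]).round(1).tolist() for h in H])
    ims.append(im[:,:,::-1])
o=np.zeros((600,800,3),np.uint8);o[:300,:400]=cv2.resize(ims[0],(400,300),interpolation=cv2.INTER_AREA)
def crop(im,c,s,z): 
    u,v=proj(c,[*q,.07]).round().astype(int);return cv2.resize(im[v-s*3//8*1:v+s*3//8,u-s//2:u+s//2],(400,300),interpolation=cv2.INTER_CUBIC),(u-s//2,v-s*3//8)
for i,n in [(1,'side'),(2,'scene')]:
    k,of=crop(ims[i],load('f_'+n),80,0);print(n,'crop',of,'x5')
    (o.__setitem__((slice(0,300),slice(400,800)),k) if i==1 else o.__setitem__((slice(300,600),slice(0,400)),k))
k=cv2.resize(cv2.imread('pics/g1.png'),(400,300),interpolation=cv2.INTER_AREA);o[300:,400:]=k
cv2.imwrite('pics/z4.png',o)
```

```text
[0.49074403 0.19257467 0.01358702]
w 0.025596715173672725 [-0.17119241 -0.79791505  5.00395682]
w 0.02600784722742423 [-0.02781383 -0.36242268 -2.64452795]
[ 0.55642148 -0.09973366  0.08506916] [[ 9.96372916e-01 -8.50940803e-02  9.57381652e-05]
 [-8.50940755e-02 -9.96372920e-01 -5.34922263e-05]
 [ 9.99427870e-05  4.51514549e-05 -9.99999994e-01]] 0.02581786365166813 27.825
wrist cov [[180.9, 191.1], [328.3, 191.0], [210.0, 276.6], [299.5, 276.6]]
wrist cell [[192.2, 176.8], [317.0, 176.7], [216.3, 251.4], [293.1, 251.3]]
side cov [[268.7, 175.7], [281.9, 197.0], [249.5, 184.1], [257.6, 198.7]]
side cell [[268.3, 185.6], [281.3, 207.0], [249.5, 194.1], [257.5, 208.8]]
scene cov [[232.3, 201.2], [251.0, 186.5], [250.5, 207.4], [262.8, 197.2]]
scene cell [[232.4, 209.4], [250.8, 194.6], [250.3, 215.6], [262.4, 205.4]]
side crop (np.int64(224), np.int64(162)) x5
scene crop (np.int64(209), np.int64(170)) x5
```

View pics/z4.png

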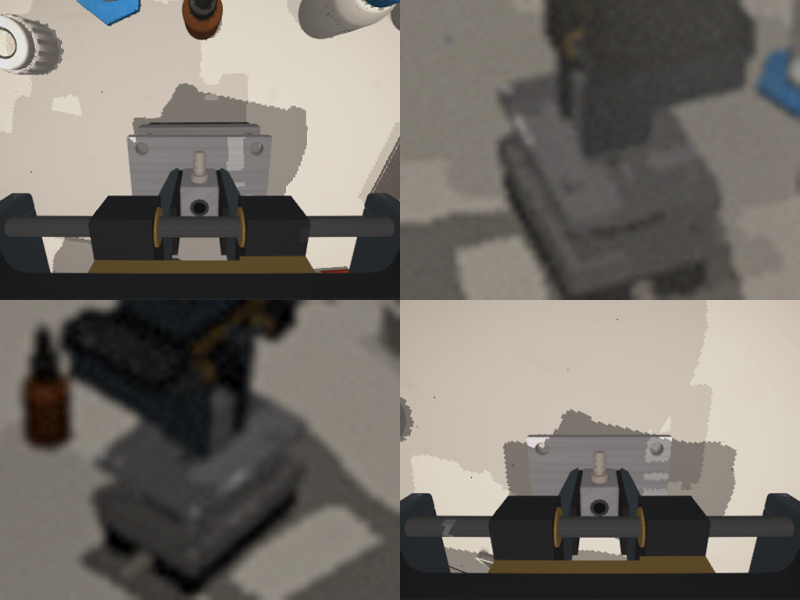

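The cover is held level over the cell, with its wide holes near the predicted wrist pixels. I lower it to the final height and zoom in on the holes for a last check.

Run:
```python
from h import *
q=[.5564,-.0997]
arm.move_l([*q,.068],down(-94.88),feed=.05);arm.sleep(.5)
im,c=snap('wrist','e_wrist');print(arm.current_ee_pos(),arm.current_t(),arm.current_force())
y=np.radians(-4.88);R=np.array([[np.cos(y),-np.sin(y)],[np.sin(y),np.cos(y)]])
P=[proj(c,[*(q+R@h),.063]) for h in H[:2]]
C=[proj(c,[*(q+R@h),.063]) for h in np.array([[.04,.056],[.04,-.056]])]
F=[proj(c,[*(q+R@h),.045]) for h in np.array([[.04,.056],[.04,-.056]])]
print('holes',np.round(P,1).tolist(),'plate corners',np.round(C,1).tolist(),'flange corners',np.round(F,1).tolist())
b=im[:,:,::-1];o=np.zeros((600,800,3),np.uint8)
for j in range(2):
    u,v=np.round((np.array(P[j])+C[j])/2).astype(int);print('origin',u-24,v-24)
    k=cv2.resize(b[v-24:v+25,u-24:u+25],(392,392),interpolation=cv2.INTER_NEAREST);o[:392,j*400:j*400+392]=k
k=b[130:220,150:360];o[400:600,:467]=cv2.resize(k,(467,200))
cv2.imwrite('pics/z5.png',o)
```

```text
[ 0.55644908 -0.09970873  0.06807251] 29.0167 [ 0.02228031  0.03497514 -3.34387103]
holes [[180.9, 191.1], [328.3, 191.0]] plate corners [[161.4, 175.2], [347.7, 175.0]] flange corners [[169.5, 168.6], [339.7, 168.4]]
origin 147 159
origin 314 159
```

View pics/z5.png

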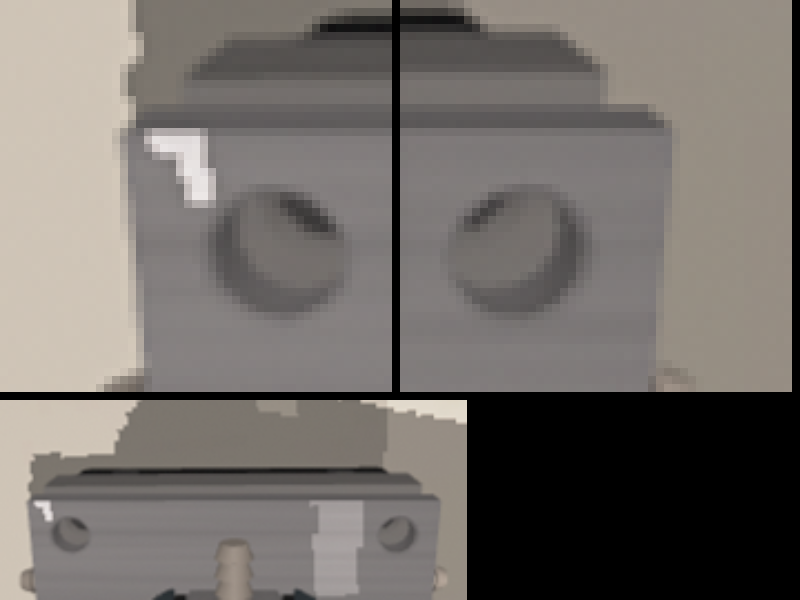

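The cover holes are at (181.5,190.1) and (328.1,189.9), against predictions of (180.9,191.1) and (328.3,191.0). The flange edge in the same picture shows a similar −0.7 px shift, so the remaining misalignment is about 0.3 mm or less.

```bash
python3 -c "
from rig import arm
print(arm.current_width(),arm.current_ee_pos(),arm.current_t());print(arm.sign_off())"
```

```text
0.026256424439575925 [ 0.55644908 -0.09970873  0.06807251] 29.0167
the job is handed in; nothing more can be done
None
```

Both lumps are in the white tray, and the cover is held level about 10 mm above the cell's face with its holes within about 0.3 mm of the threaded holes by the last wrist picture; I handed the job in at 29 s.

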